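# Ready the stamp over the ink pad

## Task

Slide the white ink-pad dish over the table, without picking it up, until it sits inside the blue ring. Then take the green-handled stamp by its handle, lift it straight off the rack and hold it level and still, centred about ten centimetres above the ink pad; keep it level the whole time and finish while still holding it there. Leave the red-handled stamp and everything else where it is.

Things in the scene. Friction and masses are not known exactly. Their poses are not given: they have to be found in the camera images.
- dish: round white ceramic dish with a black ink pad in it, loose on the table: outside diameter 110 (88 at the foot, full width from 12 mm height up), height 28; the pad, diameter 97, lies 6 below the rim. 0.28 to 0.45 kg. Origin at the centre of its underside. It starts to the left or to the right of the ring
- pad_top (a point): centre of the ink pad's top face, 22 above the dish's underside
- spot: blue ring of tape stuck flat on the grey table, inside diameter 140, outside 156, no thickness to speak of; origin at its centre
- rack: fixed wooden stamp rack 240 (its x) x 116 (its y), on the other side of the ring from the dish; the stamps rest on two ribs, undersides 32 above the table, at the two places x = -65 and x = +65 in the rack's frame; lips along the long sides reach 40 above the table. Origin at the centre of its underside
- green_stamp: Green-handled wooden hand stamp: block 60 (its x) x 80 (y) x 28 high with a flat rubber face below; centred on it an upright green handle 22 thick (x), 56 long (y), from 28 to 76 above the underside. Origin at the centre of the underside, z up. 0.18 to 0.35 kg. Starts at either place of the rack, axes within 0.03 rad of the rack's, the red one at the other
- red_stamp: Red-handled wooden hand stamp: block 60 (its x) x 80 (y) x 28 high with a flat rubber face below; centred on it an upright red handle 22 thick (x), 56 long (y), from 28 to 76 above the underside. Origin at the centre of the underside, z up. Bystander: it stays on the rack
- ink_bottle: small black ink bottle, diameter 48, height 120, origin at the centre of its base. Bystander
- jar: closed amber glass jar with an orange lid, diameter 64, height 90, origin at the centre of its base. Bystander
- mug: blue ceramic mug, diameter 76, height 85, handle at its +y side, origin at the centre of its base. Bystander
- cork_block: cork block 45 x 70 x 30 high, origin at the centre of its underside. Bystander
- brush: flat paint brush 190 long, lying along its x axis, under 25 high. Bystander
Mind the look-alikes: they are no part of the job. What is shaped like the green_stamp but turquoise is not meant.

How it is judged (in metres and radians):
On the way, in this order (a step that is already met when the one before it is completed fails the run):
1. the dish stands inside the blue ring, at rest, with the green stamp still on the rack (horizontal distance between dish and spot below 0.02 m and linear speed of dish below 0.02 m/s and height (world z) of dish below 0.006 m and contact force between each of the arm, the fingers and dish below 0.3 N and distance of green_stamp from where it was at the start of the episode below 0.02 m), for 0.2 s.
2. the green stamp is lifted clear of the rack, held by the fingers, level (z of green_stamp in the frame of rack above 0.06 m and angle between green_stamp's own z axis and vertical below 0.15 rad and contact force between the fingers and green_stamp above 1 N and contact force between green_stamp and rack below 0.1 N), for 0.2 s.
At the end, for the whole second after the job is handed in: Dish rests untouched, within 20 mm of the ring's centre; the fingers alone hold the green stamp still above it, underside 60 to 150 mm above the pad, within 30 mm of its centre sideways, level within 0.12 rad. Red stamp moved under 20 mm, other bystanders under 30 mm (horizontal distance between dish and spot below 0.02 m and linear speed of each of dish, green_stamp below 0.02 m/s and height (world z) of dish below 0.006 m and contact force between each of the fingers, the arm and dish below 0.3 N and horizontal distance between green_stamp and pad_top below 0.03 m and z of green_stamp in the frame of pad_top between 0.06 and 0.15 m and angle between green_stamp's own z axis and vertical below 0.12 rad and angular speed of green_stamp below 0.1 rad/s and contact force between the fingers and green_stamp above 1 N and contact force between green_stamp and dish below 0.1 N and contact force between green_stamp and rack below 0.1 N and contact force between green_stamp and red_stamp below 0.1 N and distance of red_stamp from where it was at the start of the episode below 0.02 m and distance of each of ink_bottle, jar, mug, cork_block, brush from where it was at the start of the episode below 0.03 m); the arm keeps its last pose, push and grip.
It fails at once if the dish is picked up or tipped (height (world z) of dish above 0.015 m or angle between dish's own z axis and vertical above 0.3 rad).
It fails at once if the green stamp is tipped out of level by more than 0.3 rad (angle between green_stamp's own z axis and vertical above 0.3 rad).
It fails at once if the red stamp is moved from its place (20 mm) (distance of red_stamp from where it was at the start of the episode above 0.02 m).
It fails at once if a bystander is moved by more than 30 mm (distance of any of ink_bottle, jar, mug, cork_block, brush from where it was at the start of the episode above 0.03 m).
It also fails if it takes over 59 s, if anything falls off the work surface, if the arm or the gripper's body presses on something with over 40 N, if the wrist force passes 120 N, or if a joint passes its speed limit or range.

## Robot

A 7-joint arm with a two-finger parallel gripper is mounted at the origin on the work surface. World frame = base frame: x ahead of the robot, y to its left, z up, the work surface at z = 0. Lengths are in mm, angles in rad, forces in N, time in s.
With the tool pointing down it reaches from about 425 to 925 mm from the base axis. Payload 6.8 kg.
Tool frame: the origin (TCP) lies at the very end of the fingers, on their centre line; the grasp point (between the pads) lies arm.grasp_offset behind it (arm.grasp_offset is the distance from the TCP to the grasp point, in mm); z points along the fingers, y is the line along which they close (so a half turn about z gives the same grasp; the last joint's range is limited). The gripper opens to 85 mm and grips with 20 to 120 N. Pads are 22 mm wide; open, the fingers measure 114 mm over their backs; the gripper's body (76 mm by 85 mm) begins 54 mm behind the grasp point. The pads swing forward as they close: fully open they stand 13 mm farther back than shut.
Start: joints at [1.188, 0.477, 0.022, 1.555, -0.011, 1.109, -0.083], TCP at [183.173, -649.688, 231.308] pointing down, gripper open.
Joint ranges: [-2.96, 2.96], [-0.34, 2.1], [-1.41, 1.46], [0.24, 2.44], [-1.37, 4.51], [0.17, 1.92], [-2.96, 2.96]. Speed limits (rad/s): [2.39, 2.39, 3.14, 3.14, 3.14, 3.14, 3.14].

## Interface

Orientations are given as a unit quaternion [w, x, y, z].
In Python, from workcell import arm gives the robot as it stands.
- The arm moves only by the tool servo_tool, never from a script. Its argument "motion" is a list of rows, each a list of 7 numbers: the shift along the tool's x, y, z scaled (see below), then the turn, a rotation vector about the tool's x, y, z scaled (see below), then the closure, from -1 (fully open) to 1 (shut). A call has exactly 10 rows; each row shifts and turns the commanded pose from where the row before left it, along the tool's axes as they then stand; what a row does not reach is not made up. The controller multiplies each number of a shift by 0.15 m and each number of a turn by 180 degrees. A row lasts 1/8 s, in which the tool goes at most 62.5 mm and 10.7 degrees, less where a joint would pass 70% of its speed; a pose out of reach is approached as far as the arm can. A call with a number of a shift or a turn outside -1 to 1 is refused whole. A call with a gripper value outside its range is refused whole. The fingers move at their own pace and stop on an object; "grip_force" is the grip in N (left out, the last holds). Time passes only in rows, so rows that do not move let the fingers close, or fill a call up. It gives the time, the measured TCP pose, the force, the opening and the grip force at its end, in the units of the state.
- arm.get_state(): the state, without advancing time (a new reading comes with each control period).
- arm.get_image(name): name is "side" or "top"; returns a dict with "image" (384x512x3 uint8, red, green, blue), "camera_matrix" (3x3 intrinsics, pixels), "camera_from_world" (4x4, takes a point from world to camera coordinates). Camera axes: x right, y up, looking along -z (the intrinsics and any distortion apply to the point x, -y, -z); pixel columns grow to the right and rows downward; lengths in mm; the calibration is good to about 2 mm. A picture is of the moment at which its call begins. There is no depth.
- arm.hand_in(): hands the job in; it is judged then, once.
The state is a dict: "time_s": time; "joints": joint angles; "joint_vel": joint speeds; "joint_torque": joint torques, N m; "ee_pos": TCP position; "tool_rot": TCP orientation; "ft_force": force on the tool from outside, world axes, zero at the start; "wrist_torque": the same for the moment, N m; "width": finger opening in mm; "finger_force": force on a finger pad.
Only numpy, scipy, OpenCV 4.12 (cv2) and the standard library are available. Lean on these libraries where they do the work, as an engineer would, in place of code of your own. Each camera call takes 0.05 s, during which the arm holds its last target. There are 200 camera calls.

## Working session

There is one attempt and no reset: what is moved stays moved. The work goes in short steps, Python scripts to look and compute and a tool call to move; the robot and the scene stay as the last step left them, time stands still between calls to the robot, and variables do not carry over. Pictures are saved under pics/ and viewed, at most 10 in all, crops included, and the job is handed in when it is done.

Besides the shell and the picture viewer there is one more tool, called as a command line: name --pt "numbers of a row" for each row, then --argument value for the rest. servo_tool: Moves the arm, as the interface text tells. Its arguments: {"type":"object","properties":{"motion":{"type":"array"},"grip_force":{"type":"number"}},"required":["motion"]}

```bash
ls; mkdir -p pics
python3 - <<'E'
from workcell import arm
import cv2,pickle
d={}
for n in("top","side"):
    r=arm.get_image(n);d[n]=r
    cv2.imwrite(f"pics/{n}0.png",cv2.resize(r["image"][:,:,::-1],(800,600),interpolation=cv2.INTER_CUBIC))
    print(r["camera_matrix"],r["camera_from_world"])
pickle.dump(d,open("d0.pkl","wb"))
print(arm.get_state(),arm.grasp_offset)
E
```

```text
pics
[[386.74906936   0.         250.59557795]
 [  0.         386.74906936 196.03295446]
 [  0.           0.           1.        ]] [[ 1.16843717e-01 -9.93127977e-01 -6.66084237e-03  3.69044959e+00]
 [ 9.72162273e-01  1.13000394e-01  2.05259413e-01 -5.56964555e+02]
 [-2.03096188e-01 -3.04586924e-02  9.78684937e-01 -1.05095276e+03]
 [ 0.00000000e+00  0.00000000e+00  0.00000000e+00  1.00000000e+00]]
[[411.88148445   0.         257.05074266]
 [  0.         411.88148445 188.85522014]
 [  0.           0.           1.        ]] [[-9.84568592e-01 -1.74999101e-01 -5.27728379e-05  5.31012074e+02]
 [ 8.94376889e-02 -5.03447682e-01  8.59384275e-01 -8.34826877e+01]
 [-1.50418044e-01  8.46118045e-01  5.11330290e-01 -9.18339639e+02]
 [ 0.00000000e+00  0.00000000e+00  0.00000000e+00  1.00000000e+00]]
{'time_s': 0.1, 'joints': array([ 1.18786448,  0.47771192,  0.02236347,  1.55637322, -0.01149526,
        1.10926742, -0.08310685]), 'joint_vel': array([ 0.00025639, -0.00039984,  0.00241062, -0.00377769,  0.00057013,
       -0.00070298,  0.00020215]), 'joint_torque': array([ 4.47326587e-03, -5.97759748e+01,  1.61406722e+00, -2.81955385e+01,
        1.28859075e-02,  5.03716234e-03, -1.09596138e-05]), 'ee_pos': array([ 183.01512493, -649.16023079,  230.41831402]), 'tool_rot': array([-7.96306730e-04,  9.90573185e-01,  1.36982116e-01, -1.76845732e-04]), 'ft_force': array([-0.39242434, -0.39205264,  0.48525719]), 'wrist_torque': array([-0.05934016, -0.02052397,  0.01067575]), 'finger_force': 0.0, 'width': 85.45038497311837} 18.700000000000003
```

View pics/top0.png

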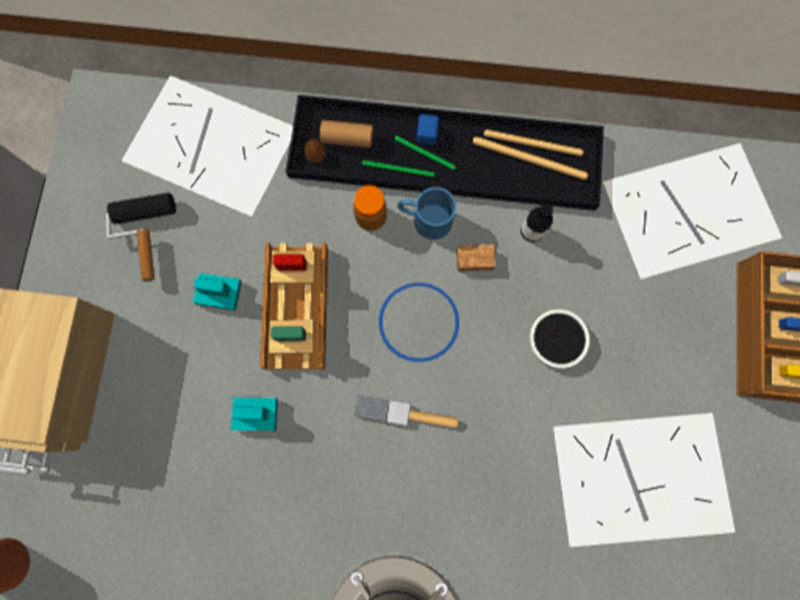

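View pics/side0.png

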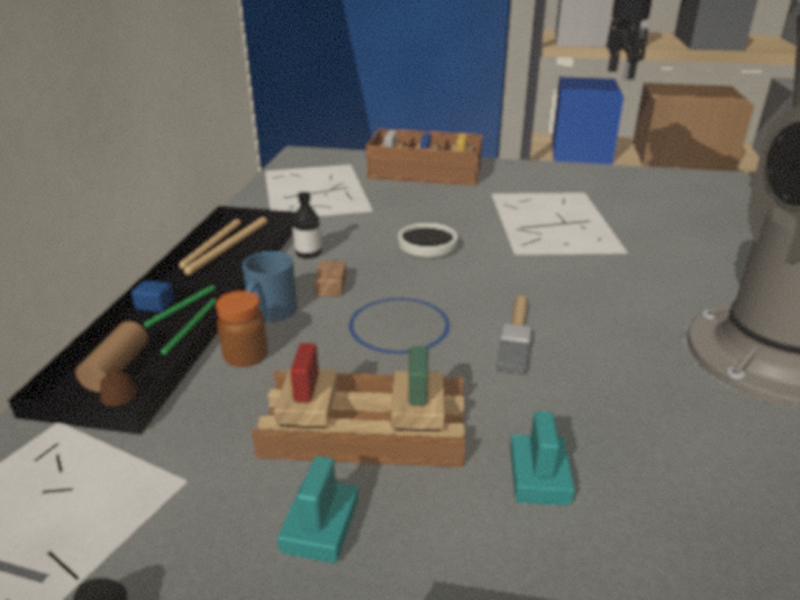

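Top view: ring centred near (419,321), dish at right (560,339), rack at left with red stamp (290,262) and green stamp (287,333), brush (405,412), bottle (537,222), cork (476,257). The side view agrees. Next I measure precisely.

```bash
cat > h.py <<'E'
import numpy as np,cv2
def ray(r,uv,z):
    K=r["camera_matrix"];T=r["camera_from_world"];R=T[:3,:3];t=T[:3,3]
    d=np.linalg.inv(K)@np.array([uv[0],uv[1],1.]);d=R.T@(d*[1,-1,-1]);c=-R.T@t
    return (c+d*(z-c[2])/d[2])[:2].round(1)
def proj(r,p):
    T=r["camera_from_world"];q=(T[:3,:3]@np.array(p,float)+T[:3,3])*[1,-1,-1];k=r["camera_matrix"]@q;return (k[:2]/k[2]).round(1)
def fit(r,mask,z):   # ellipse fit through the hull of the biggest blob
    cs,_=cv2.findContours(mask.astype(np.uint8),0,1);c=max(cs,key=cv2.contourArea)
    w=np.array([ray(r,p,z) for p in c[:,0].astype(float)],np.float32)
    (x,y),rad,_=cv2.fitEllipse(w);return (round(x,1),round(y,1)),np.round(rad,1)
def ring(r,n):
    i=r["image"].astype(int);m=(i[...,2]>i[...,0]+50)&(i[...,2]>i[...,1]+35)
    box={"top":(165,245,230,300),"side":(185,230,215,295)}[n];k=np.zeros_like(m);a,b,c,d=box;k[a:b,c:d]=1
    return fit(r,m&k,0)
E
python3 - <<'E'
from h import *;import pickle
d=pickle.load(open("d0.pkl","rb"))
v=lambda U,V:((U+.5)/1.5625-.5,(V+.5)/1.5625-.5)
for n in d:
    print(n,"ring",ring(d[n],n))
t=d["top"];i=t["image"].astype(int);g=i.sum(2)
m=np.zeros(g.shape,bool);m[190:245,330:385]=g[190:245,330:385]<150
print("pad",fit(t,m,22))
m[:]=0;m[190:245,330:385]=g[190:245,330:385]>520
print("rim",fit(t,m,28))
for nm,p,z in[("bottle base",(533,232),10),("cork",(476,256),30),("mug",(435,205),85),("jar",(369,195),90),("brush tip",(357,408),10),("brush end",(458,423),10),("green",(287,330),108),("red",(289,259),108)]:print(nm,ray(t,v(*p),z))
for n,b in(("top",(150,245,160,215)),("side",(210,305,155,305))):
    a,e,c,f=b;im=d[n]["image"][a:e,c:f,::-1];s=min(800//im.shape[1],600//im.shape[0]);print(n,b,s)
    cv2.imwrite(f"pics/crop_{n}.png",cv2.resize(im,None,fx=s,fy=s,interpolation=cv2.INTER_CUBIC))
E
```

```text
top ring ((541.7, 16.0), array([151.8, 152.3]))Traceback (most recent call last):
  File "<stdin>", line 5, in <module>
  File "h.py", line 15, in ring
    return fit(r,m&k,0)
  File "h.py", line 9, in fit
    cs,_=cv2.findContours(mask.astype(np.uint8),0,1);c=max(cs,key=cv2.contourArea)
                                                       ~~~^^^^^^^^^^^^^^^^^^^^^^^^
ValueError: max() iterable argument is empty
```

Run:
```python
from h import *;import pickle
d=pickle.load(open("d0.pkl","rb"))
v=lambda U,V:((U+.5)/1.5625-.5,(V+.5)/1.5625-.5)
s=d["side"]
print("side ring L,R,T,B",[ray(s,v(*p),0) for p in((351,324),(447,326),(398,300),(400,350))])
t=d["top"];i=t["image"].astype(int);g=i.sum(2)
m=np.zeros(g.shape,bool);m[190:245,330:385]=g[190:245,330:385]<150
print("pad",fit(t,m,22))
m[:]=0;m[190:245,330:385]=g[190:245,330:385]>480
print("rim",fit(t,m,28))
for nm,p,z in[("bottle base",(533,232),10),("cork",(476,256),30),("mug",(435,205),85),("jar",(369,195),90),("brush tip",(357,408),10),("brush end",(458,423),10),("green",(287,330),108),("red",(289,259),108),("rightrack",(740,320),0)]:print(nm,ray(t,v(*p),z))
for n,b in(("top",(150,245,160,215)),("side",(210,305,155,305))):
    a,e,c,f=b;im=d[n]["image"][a:e,c:f,::-1];k=min(800//im.shape[1],600//im.shape[0]);print(n,b,k)
    cv2.imwrite(f"pics/crop_{n}.png",cv2.resize(im,None,fx=k,fy=k,interpolation=cv2.INTER_CUBIC))
```

```text
side ring L,R,T,B [array([613.1,  30.2]), array([467.8,  10. ]), array([555.1, -52.3]), array([527.2,  84.1])]
pad ((536.7, -248.9), array([88. , 88.7]))
rim ((536.1, -246.9), array([108.4, 110.1]))
bottle base [ 743.3 -188. ]
cork [675.3 -79.2]
mug [747.4  10.5]
jar [751.  134.1]
brush tip [364.7 111.5]
brush end [359.4 -76.6]
green [480.  242.9]
red [607.2 258.9]
rightrack [ 615.7 -595.6]
top (150, 245, 160, 215) 6
side (210, 305, 155, 305) 5
```

View pics/crop_top.png

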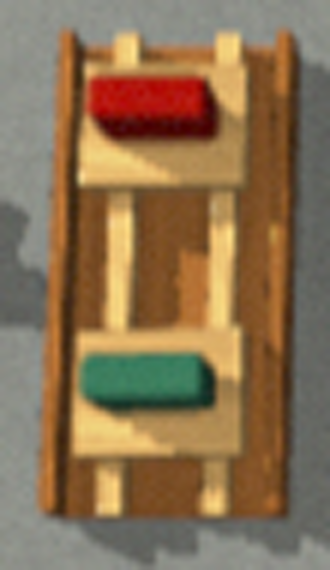

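View pics/crop_side.png

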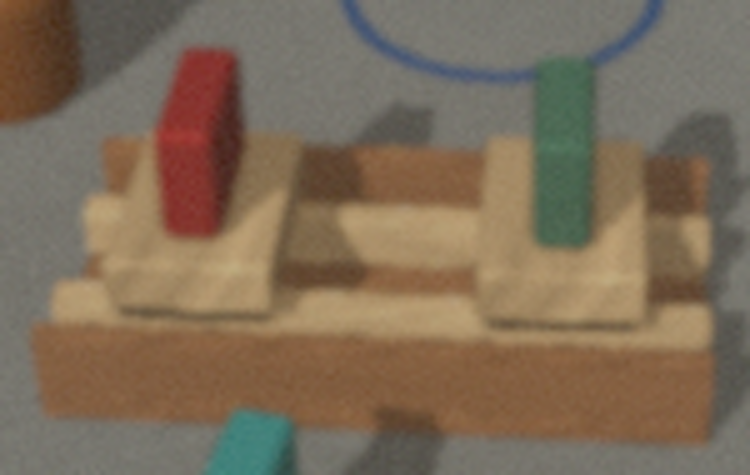

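Top crop: green handle top spans about (83,352)-(208,395), its block (75,328)-(242,458). Side crop: handle top corners (538,62),(594,62),(592,148),(535,145).

Run:
```python
from h import *;import pickle
from scipy.optimize import least_squares
d=pickle.load(open("d0.pkl","rb"))
T=lambda u,v:((u+.5)/6-.5+160,(v+.5)/6-.5+150)
S=lambda u,v:((u+.5)/5-.5+155,(v+.5)/5-.5+210)
t,s=d["top"],d["side"]
print("block",[ray(t,T(*p),60) for p in((80,328),(242,327),(240,458),(73,455))])
print("handle top",[ray(t,T(*p),108) for p in((84,354),(200,352),(206,394),(84,398))])
H=[ray(s,S(*p),108) for p in((538,62),(594,62),(592,148),(535,145))];print("side h",H,np.mean(H,0))
print("side block",[ray(s,S(*p),60) for p in((490,138),(641,148),(645,283),(481,276))])
print("rack",[ray(t,T(*p),40) for p in((70,32),(290,32),(283,512),(45,512))])
```

```text
block [array([502.9, 285.6]), array([512.3, 209.1]), array([450.3, 201. ]), array([442.6, 279.3])]
handle top [array([483.5, 270.8]), array([490.5, 218.6]), array([471.8, 213.1]), array([463.6, 267.6])]
side h [array([489.9, 224.9]), array([469.9, 221.3]), array([463.4, 271.6]), array([482.8, 273.3])] [476.5   247.775]
side block [array([510.5, 210.6]), array([453. , 206.7]), array([442.4, 282.1]), array([499.1, 288.5])]
rack [array([653.6, 318.8]), array([666.2, 210. ]), array([429.3, 180. ]), array([416.1, 292.7])]
```

servo_tool --pt "0 0 0 0 0 -0.0589 -0.3" --pt "0 0 0 0 0 -0.0589 -0.3" --pt "0 0 0 0 0 -0.0589 -0.3" --pt "0 0 0 0 0 -0.0589 -0.3" --pt "0 0 0 0 0 -0.0589 -0.3" --pt "0 0 0 0 0 -0.0589 -0.3" --pt "0 0 0 0 0 -0.0589 -0.3" --pt "0.2 0.25 0 0 0 0 -0.3" --pt "0.2 0.25 0 0 0 0 -0.3" --pt "0 0 0 0 0 0 -0.3" --grip_force 40

```text
time_s: 1.35
ee_pos: [263.1, -586.3, 231.2]
tool_rot: [0.0, 0.705, 0.71, 0.001]
ft_force: [0.2, 0.1, -0.1]
width: 55.6
finger_force: 0.0
```

servo_tool --pt "0.2 0.227 0.05 0 0 0 -0.3" --pt "0.2 0.227 0.05 0 0 0 -0.3" --pt "0.2 0.227 0.05 0 0 0 -0.3" --pt "0.2 0.227 0.05 0 0 0 -0.3" --pt "0.2 0.227 0.05 0 0 0 -0.3" --pt "0.2 0.227 0.05 0 0 0 -0.3" --pt "0.2 0.227 0.05 0 0 0 -0.3" --pt "0.2 0.227 0.05 0 0 0 -0.3" --pt "0 0 0.2 0 0 0 -0.3" --pt "0 0 0 0 0 0 -0.3"

```text
time_s: 2.6
ee_pos: [528.7, -349.7, 138.7]
tool_rot: [-0.003, 0.707, 0.707, -0.001]
ft_force: [-0.7, 0.1, -0.5]
width: 55.7
finger_force: 0.0
```

```bash
python3 -c "
from workcell import arm
s=arm.get_state();print(s['joints'].round(2),s['ee_pos'].round(1))"
```

```text
[ 0.75  0.53 -0.36  1.72  0.22  0.94  0.3 ] [ 528.7 -349.7  138.7]
```

servo_tool --pt "0 0.05 0.14 0 0 0 -0.3" --pt "0 0 0.14 0 0 0 -0.3" --pt "0 0 0.14 0 0 0 -0.3" --pt "0 0 0.14 0 0 0 -0.3" --pt "0 0 0.14 0 0 0 -0.3" --pt "0 0 0.13 0 0 0 -0.3" --pt "0 0 0 0 0 0 -0.3" --pt "0 0 0 0 0 0 -0.3" --pt "0 0 0 0 0 0 -0.3" --pt "0 0 0 0 0 0 -0.3"

```text
time_s: 3.85
ee_pos: [538.7, -350.3, 17.6]
tool_rot: [0.001, 0.707, 0.707, 0.0]
ft_force: [0.0, 0.2, -0.4]
width: 56.0
finger_force: 0.0
```

servo_tool --pt "0 -0.013 0.067 0 0 0 -0.3" --pt "0.1 0 0 0 0 0 -0.3" --pt "0.1 0 0 0 0 0 -0.3" --pt "0.05 0 0 0 0 0 -0.3" --pt "0.05 0 0 0 0 0 -0.3" --pt "0.08 0 0 0 0 0 -0.3" --pt "0.1 0.002 0 0 0 0 -0.3" --pt "0.12 0.002 0 0 0 0 -0.3" --pt "0.12 0.002 0 0 0 0 -0.3" --pt "0.12 0.002 0 0 0 0 -0.3"

```text
time_s: 5.1
ee_pos: [537.8, -222.6, 6.9]
tool_rot: [0.0, 0.707, 0.707, 0.0]
ft_force: [0.4, -3.5, 0.8]
width: 55.4
finger_force: 1.5
```

```bash
cat >> h.py <<'E'
def dish(r,dy):
    # pad and rim near expected y; r top image
    i=r["image"].astype(int);g=i.sum(2);c=proj(r,(540,dy,28)).astype(int);m=np.zeros(g.shape,bool)
    sl=np.s_[c[1]-32:c[1]+32,c[0]-32:c[0]+32];m[sl]=g[sl]<150;a=fit(r,m,22);m[:]=0;m[sl]=g[sl]>480
    return a,fit(r,m,28)
E
python3 - <<'E'
from h import *;from workcell import arm
r=arm.get_image("top")
print(arm.get_state()["ee_pos"].round(1))
cv2.imwrite("pics/push1.png",cv2.resize(r["image"][100:300,150:450,::-1],(750,500),interpolation=cv2.INTER_CUBIC))
print(dish(r,-180))
E
```

```text
[ 538.  -218.9    6.8]
(((536.1, -184.4), array([ 91.8, 136.4])), ((538.3, -163.3), array([104.7, 105.2])))
```

View pics/push1.png

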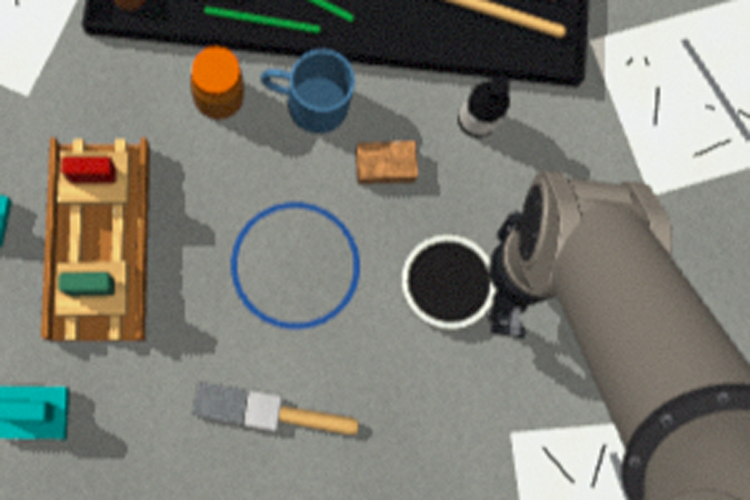

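The dish sits in the finger cradle (447,281 in the crop) with the ring ahead at (295,265); continue.

servo_tool --pt "0.12 0.003 0 0 0 0 -0.3" --pt "0.12 0.003 0 0 0 0 -0.3" --pt "0.12 0.003 0 0 0 0 -0.3" --pt "0.12 0.003 0 0 0 0 -0.3" --pt "0.12 0.003 0 0 0 0 -0.3" --pt "0.12 0.003 0 0 0 0 -0.3" --pt "0.12 0.003 0 0 0 0 -0.3" --pt "0.12 0.003 0 0 0 0 -0.3" --pt "0.09 0 0 0 0 0 -0.3" --pt "0.06 0 0 0 0 0 -0.3"

```text
time_s: 6.4
ee_pos: [541.3, -56.4, 6.7]
tool_rot: [-0.0, 0.707, 0.707, -0.0]
ft_force: [0.8, -4.1, 1.9]
width: 55.5
finger_force: 1.6
```

Run:
```python
from h import *;from workcell import arm
r=arm.get_image("top");print(arm.get_state()["ee_pos"].round(1),dish(r,5))
r=arm.get_image("top");print(arm.get_state()["ee_pos"].round(1),dish(r,5))
```

```text
[541.3 -55.2   6.7] (((540.0, -5.7), array([ 82.8, 117.5])), ((541.6, 2.5), array([104.6, 105.2])))
[541.3 -55.7   6.7] (((540.1, -5.0), array([ 82.3, 119.4])), ((541.5, 4.1), array([103.9, 105.6])))
```

servo_tool --pt "0.03 0 0 0 0 0 -0.3" --pt "0.03 0 0 0 0 0 -0.3" --pt "0.02 0 0 0 0 0 -0.3" --pt "0.01 0 0 0 0 0 -0.3" --pt "0 0 0 0 0 0 -0.3" --pt "-0.1 0 0 0 0 0 -0.3" --pt "-0.3 0 0 0 0 0 -0.3" --pt "-0.3 0 -0.2 0 0 0 -0.3" --pt "0 0 -0.4 0 0 0 -0.3" --pt "0 0 -0.4 0 0 0 -0.3"

```text
time_s: 7.75
ee_pos: [540.6, -150.7, 158.2]
tool_rot: [-0.0, 0.708, 0.706, -0.0]
ft_force: [1.2, -0.0, -0.3]
width: 55.9
finger_force: 0.0
```

Run:
```python
from h import *;from workcell import arm
for k in range(2):
    r=arm.get_image("top");print(arm.get_state()["ee_pos"].round(1),dish(r,15))
cv2.imwrite("pics/push2.png",cv2.resize(r["image"][100:300,150:450,::-1],(750,500),interpolation=cv2.INTER_CUBIC))
```

```text
[ 545.3 -150.8  166.5] (((542.0, 15.1), array([87.5, 89.5])), ((541.9, 15.6), array([107.5, 109.6])))
[ 545.5 -150.6  163.6] (((542.1, 15.0), array([87.3, 89.5])), ((541.9, 15.5), array([107.8, 109.5])))
```

View pics/push2.png

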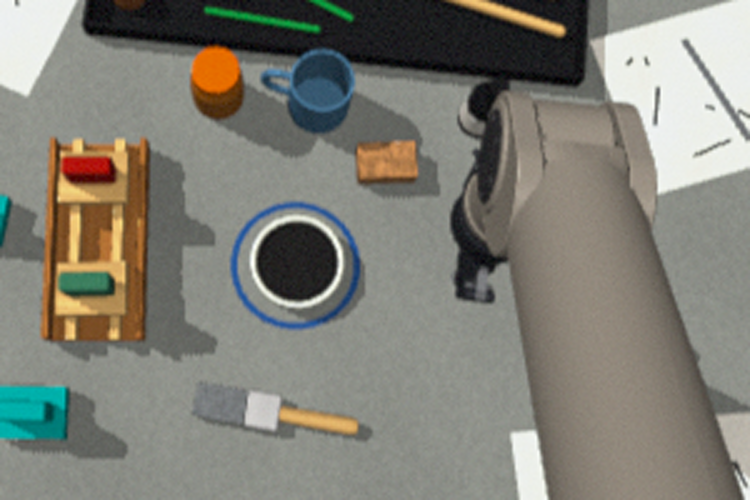

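The dish is centred in the ring (297,262 against ring 296,265), arm clear. Next the green stamp.

servo_tool --pt "0.33 -0.055 -0.03 0 0 0 -0.3" --pt "0.33 -0.055 0 0 0 0 -0.3" --pt "0.33 -0.055 0 0 0 0 -0.3" --pt "0.33 -0.055 0 0 0 0 -0.3" --pt "0.33 -0.055 0 0 0 0 -0.3" --pt "0.33 -0.055 0 0 0 0 -0.3" --pt "0.33 -0.055 0 0 0 0 -0.3" --pt "0.33 -0.055 0 0 0 0 -0.3" --pt "0 0 0 0 0 -0.04 -0.3" --pt "0 0 0 0 0 0 -0.3"

```text
time_s: 9.1
ee_pos: [475.5, 246.8, 160.8]
tool_rot: [-0.0, 0.662, 0.75, -0.0]
ft_force: [0.5, -0.7, 0.5]
width: 55.6
finger_force: 0.0
```

Run:
```python
from workcell import arm
from scipy.spatial.transform import Rotation as R
s=arm.get_state();M=R.from_quat(s["tool_rot"],scalar_first=True).as_matrix()
print(s["ee_pos"].round(1),s["joints"].round(2),M.round(3),(M.T@([477,245,70]-s["ee_pos"])/150).round(3))
```

```text
[475.5 246.8 160.8] [-0.14  0.39 -0.56  1.93  0.26  0.9  -0.7 ] [[-0.124  0.992 -0.001]
 [ 0.992  0.124 -0.   ]
 [-0.    -0.001 -1.   ]] [-0.013  0.009  0.605]
```

servo_tool --pt "-0.013 0.009 0.12 0 0 0 -0.3" --pt "0 0 0.12 0 0 0 -0.3" --pt "0 0 0.12 0 0 0 -0.3" --pt "0 0 0.12 0 0 0 -0.3" --pt "0 0 0.06 0 0 0 -0.3" --pt "0 0 0.05 0 0 0 -0.3" --pt "0 0 0 0 0 0 -0.3" --pt "0 0 0 0 0 0 -0.3" --pt "0 0 0 0 0 0 -0.3" --pt "0 0 0 0 0 0 -0.3"

```text
time_s: 10.35
ee_pos: [477.4, 245.4, 73.1]
tool_rot: [0.0, 0.662, 0.75, 0.0]
ft_force: [1.0, 0.3, 0.3]
width: 55.3
finger_force: 0.0
```

Run:
```python
from h import *;from workcell import arm
r=arm.get_image("side")
cv2.imwrite("pics/grasp.png",cv2.resize(r["image"][170:320,130:330,::-1],(800,600),interpolation=cv2.INTER_CUBIC))
```

```text
(no output)
```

View pics/grasp.png

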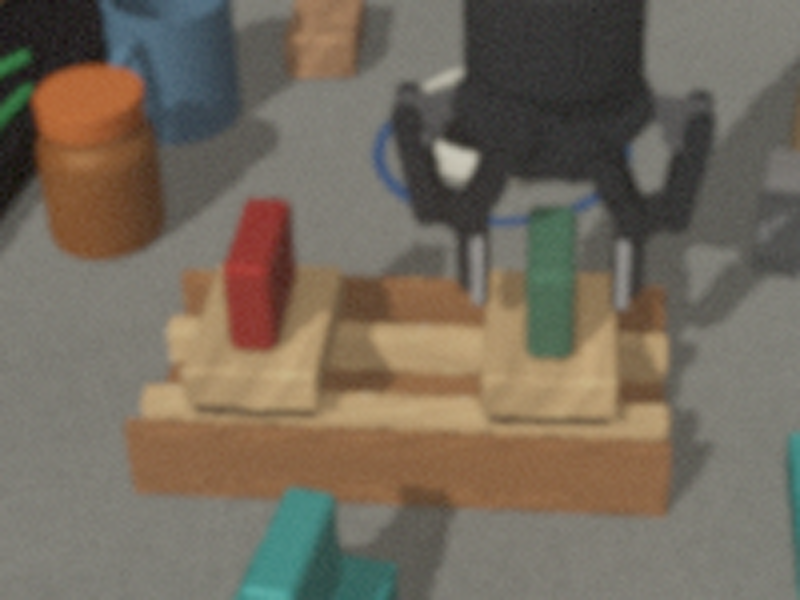

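The fingers straddle the green handle (pads at x≈478 and 624, handle 530–575), well centred. Close.

servo_tool --pt "0 0 0.01 0 0 0 0.1" --pt "0 0 0 0 0 0 0.3" --pt "0 0 0 0 0 0 0.5" --pt "0 0 0 0 0 0 1" --pt "0 0 0 0 0 0 1" --pt "0 0 0 0 0 0 1" --pt "0 0 0 0 0 0 1" --pt "0 0 0 0 0 0 1" --pt "0 0 0 0 0 0 1" --pt "0 0 0 0 0 0 1" --grip_force 60

```text
time_s: 11.65
ee_pos: [477.1, 245.4, 71.3]
tool_rot: [0.0, 0.662, 0.75, 0.0]
ft_force: [-1.6, -0.4, 2.9]
width: 21.2
finger_force: 59.3
```

servo_tool --pt "0 0 -0.04 0 0 0 1" --pt "0 0 -0.08 0 0 0 1" --pt "0 0 -0.1 0 0 0 1" --pt "0 0 -0.1 0 0 0 1" --pt "0 0 -0.1 0 0 0 1" --pt "0 0 -0.1 0 0 0 1" --pt "0 0 -0.07 0 0 0 1" --pt "0 0 -0.03 0 0 0 1" --pt "0 0 0 0 0 0 1" --pt "0 0 0 0 0 0 1"

```text
time_s: 12.9
ee_pos: [476.8, 245.1, 163.7]
tool_rot: [-0.0, 0.662, 0.75, -0.0]
ft_force: [-0.2, -0.5, -3.8]
width: 21.5
finger_force: 58.8
```

Run:
```python
from workcell import arm
from scipy.spatial.transform import Rotation as R
s=arm.get_state();M=R.from_quat(s["tool_rot"],scalar_first=True).as_matrix()
print(s["ee_pos"].round(1),s["width"],(M.T@([542,15.5,162]-s["ee_pos"])/150).round(3))
```

```text
[476.8 245.1 163.7] 21.45248784045746 [-1.573  0.24   0.012]
```

servo_tool --pt "-0.08 0.012 0 0 0 0 1" --pt "-0.15 0.022 0 0 0 0 1" --pt "-0.2 0.03 0 0 0 0 1" --pt "-0.25 0.038 0 0 0 0 1" --pt "-0.25 0.038 0 0 0 0 1" --pt "-0.25 0.038 0 0 0 0 1" --pt "-0.2 0.03 0 0 0 0 1" --pt "-0.13 0.022 0 0 0 0 1" --pt "-0.06 0.01 0 0 0 0 1" --pt "0 0 0 0 0 0 1"

```text
time_s: 14.15
ee_pos: [542.1, 15.6, 164.0]
tool_rot: [-0.0, 0.662, 0.749, -0.0]
ft_force: [-0.3, 0.2, -3.9]
width: 21.1
finger_force: 58.8
```

servo_tool --pt "0 0 0 0 0 0 1" --pt "0 0 0 0 0 0 1" --pt "0 0 0 0 0 0 1" --pt "0 0 0 0 0 0 1" --pt "0 0 0 0 0 0 1" --pt "0 0 0 0 0 0 1" --pt "0 0 0 0 0 0 1" --pt "0 0 0 0 0 0 1" --pt "0 0 0 0 0 0 1" --pt "0 0 0 0 0 0 1"

```text
time_s: 15.4
ee_pos: [542.2, 16.2, 164.3]
tool_rot: [0.0, 0.662, 0.75, 0.0]
ft_force: [0.3, -0.3, -3.9]
width: 21.3
finger_force: 58.8
```

Run:
```python
from h import *;from workcell import arm
r=arm.get_image("side");s=arm.get_state();print(s["ee_pos"].round(1),abs(s["joint_vel"]).max(),s["width"],s["finger_force"])
cv2.imwrite("pics/hold.png",cv2.resize(r["image"][100:325,100:400,::-1],(800,600),interpolation=cv2.INTER_CUBIC))
```

```text
[542.2  16.1 164.2] 0.0015106559901402006 21.695792584817788 58.781906962394714
```

View pics/hold.png

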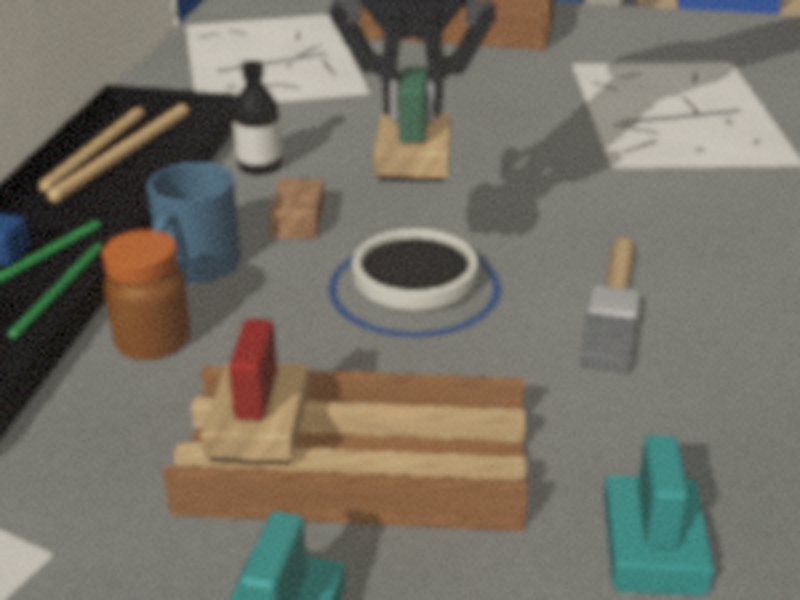

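The stamp is held level at (412,145) above the dish (415,267), which lies in the ring, and everything else is where it was.

```bash
python3 -c "
from workcell import arm
print(arm.hand_in())"
```

```text
the job is handed in; nothing more can be done
None
```

The job is handed in: the dish measured about 2 mm from the ring's centre, and the gripper is holding the green stamp level and still roughly 10 cm above the ink pad; the hand-in returned no verdict.

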